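Walk a bushing cradle home, latch it, drive the stuck slugs out and unlatch

ROBOT

A 7-joint arm with a two-finger parallel gripper is mounted at the origin on the work surface. World frame = base frame: x ahead of the robot, y to its left, z up, the work surface at z = 0. Lengths are in m, angles in rad, forces in N, time in s.
With the tool pointing down it reaches from about 0.425 to 0.875 m from the base axis. Payload 4.7 kg.
Tool frame: the origin (TCP) lies midway between the tips of the shut fingers; the grasp point (between the pads) lies 19 mm behind it; z points along the fingers, y is the line along which they close (so a half turn about z gives the same grasp; the last joint's range is limited). The gripper opens to 87 mm and grips with 3 to 60 N. Pads are 19 mm wide; open, the fingers measure 117 mm over their backs; the gripper's body (75 mm by 190 mm) begins 51 mm behind the grasp point.
Start: joints at [-1.316, 0.321, -0.07, 1.45, 0.023, 1.371, -0.057], TCP at [0.155, 0.631, 0.223] pointing down, gripper open.
Joint ranges: [-2.86, 2.86], [-0.3, 2.09], [-1.38, 1.24], [0.06, 2.45], [-1.56, 4.7], [0.09, 2.05], [-2.69, 2.69]. Speed limits (rad/s): [2.57, 2.57, 3.14, 3.14, 3.14, 3.14, 3.14].

INTERFACE

Orientations are given as a rotation vector (axis times angle).
In Python, from bench import * gives the robot as it stands. Calls block until the motion is done:
- move_pose(position, orientation): joint-space move of the TCP to a pose.
- movel(position, vel=0.15, ori=None): straight line of the TCP; ori=None keeps the orientation; vel is the mean speed in m/s.
- set_joints(angles): joint-space move.
- set_gripper(opening, grip_force=None): finger opening in m; grip_force is the grip in N (None keeps the last); returns when the fingers have stopped.
- sleep(seconds).
- inverse_kinematics(position, orientation): joint angles nearest the present ones, or None.
- read_state(): the state.
- snapshot(name): name is "scene" or "top" or "wrist"; returns a dict with "frame" (384x512x3 uint8, blue, green, red), "camera_matrix" (3x3 intrinsics, pixels), "view" (4x4, takes a point from world to camera coordinates); the wrist camera has in their place "tool_from_camera" (4x4, takes a point from camera to tool coordinates, whose origin is the TCP and whose axes are the flange's). Camera axes: x right, y up, looking along -z (the intrinsics and any distortion apply to the point x, -y, -z); pixel columns grow to the right and rows downward; lengths in m; the calibration is good to about 2 mm. A picture is of the moment at which its call begins: read the wrist's pose just before it. There is no depth.
A pose or a line that the arm cannot do raises Unreachable and nothing moves.
- job_done(): hands the job in; it is judged then, once.
Trained networks look in the newest picture that a camera, given by its name, has taken for a name from the list of things; names that differ only in an ending like _2 or _b are one class to them, and where a whole thing is asked for, a point or a joint stands for the part that bears it (a point fixed in the world has none). Each returns a list of dicts, best first, with "p" (0 to 1); they miss things now and then, are a little off and sometimes report something else, mostly with a low value. They report only what shows in the picture. A call takes as long as a camera call. They do not tell look-alikes from the thing itself.
- regions_of(camera, target): "mask" (384x512 bool, what is visible of it) and "extent" ([left, top, right, bottom] in pixels, round what is visible of it).
- pinpoint(camera, target): "pixel" ([column, row] in pixels: a listed point, or the origin of a listed thing).
The state is a dict: "t": time; "qpos": joint angles; "dq": joint speeds; "effort": joint torques, N m; "tcp_pos": TCP position; "tool_rot": TCP orientation; "wrist_force": force on the tool from outside, world axes, zero at the start; "wrist_torque": the same for the moment, N m; "opening": finger opening in m; "finger_force": force on a finger pad.
Only numpy, scipy, OpenCV 4.12 (cv2) and the standard library are available. Lean on these libraries where they do the work, as an engineer would, in place of code of your own. Each camera call takes 0.05 s, during which the arm holds its last target. There are 200 camera calls.

TASK

Walk the wooden cradle, which is too big to grip, forward until it sits square and fully home against the stop bar of the catch tray, then turn the black wing knob clockwise until it clicks over and its arm is locked behind the cradle. Then use the wooden-handled drift to push every stuck brass slug forward through its tube so that it drops into the tray. Once all slugs are out, stand the drift back on the black rubber mat and turn the wing knob all the way back over its click to unlock the cradle, which stays where it is; leave the other things on the table alone.

Things in the scene. Friction and masses are not known exactly. Their poses are not given: they have to be found in the camera images.
- tray: Fixed aluminium catch tray with a dark steel stop bar along its rear. Origin on the table at the middle of the bar's rear face, which the cradle must touch; x points forward from the bar into the tray (the way the slugs come out), y left, z up. Bar 170 mm wide (y), 10 thick, 34 high; the tray reaches to x = 144 mm and y = -97 to 97 mm, walls 55 mm high.
- cradle: Loose wooden block, 90 (x) x 150 (y) x 40 mm high, 0.7 kg, too big to grip, carrying four steel tubes along x (tops at 72 mm). Origin at the centre of its underside, x forward. Home: its front touches the stop bar, origin at tray x = -45 mm; starts 70 to 130 mm short, askew. A low push on the rear face 55 mm left or right of the middle swings that side forward; push each in turn.
- bore1 (a point): Centre of the rear mouth of bore 1 (rightmost, y = -51 mm in the cradle's frame), 45 mm behind the cradle's centre, 56 mm above its underside. The bore runs 90 mm forward along the cradle's x, eight-sided, 26 mm across flats, open at both ends, with a slot along its top through which a slug can be seen.
- bore2 (a point): Centre of the rear mouth of bore 2 (y = -17 mm in the cradle's frame), 45 mm behind the cradle's centre, 56 mm above its underside. The bore runs 90 mm forward along the cradle's x, eight-sided, 26 mm across flats, open at both ends, with a slot along its top through which a slug can be seen.
- bore3 (a point): Centre of the rear mouth of bore 3 (y = 17 mm in the cradle's frame), 45 mm behind the cradle's centre, 56 mm above its underside. The bore runs 90 mm forward along the cradle's x, eight-sided, 26 mm across flats, open at both ends, with a slot along its top through which a slug can be seen.
- bore4 (a point): Centre of the rear mouth of bore 4 (leftmost, y = 51 mm in the cradle's frame), 45 mm behind the cradle's centre, 56 mm above its underside. The bore runs 90 mm forward along the cradle's x, eight-sided, 26 mm across flats, open at both ends, with a slot along its top through which a slug can be seen.
- slug1_c (a point): Centre of the brass slug stuck in bore 1 (None if that bore is empty): a solid cylinder 23 mm across, 40 mm long, its x axis along the bore. It starts within 20 mm of the middle of the bore's length, held by a small side spring (about 4 to 7 N of friction). Its axis lies 1.5 mm below the bore's. Pushed wholly out at the front it drops into the tray.
- slug2_c (a point): Centre of the brass slug stuck in bore 2 (None if that bore is empty): a solid cylinder 23 mm across, 40 mm long, its x axis along the bore. It starts within 20 mm of the middle of the bore's length, held by a small side spring (about 4 to 7 N of friction). Its axis lies 1.5 mm below the bore's. Pushed wholly out at the front it drops into the tray.
- slug3_c (a point): Centre of the brass slug stuck in bore 3 (None if that bore is empty): a solid cylinder 23 mm across, 40 mm long, its x axis along the bore. It starts within 20 mm of the middle of the bore's length, held by a small side spring (about 4 to 7 N of friction). Its axis lies 1.5 mm below the bore's. Pushed wholly out at the front it drops into the tray.
- slug4_c (a point): Centre of the brass slug stuck in bore 4 (None if that bore is empty): a solid cylinder 23 mm across, 40 mm long, its x axis along the bore. It starts within 20 mm of the middle of the bore's length, held by a small side spring (about 4 to 7 N of friction). Its axis lies 1.5 mm below the bore's. Pushed wholly out at the front it drops into the tray.
- latch (a joint): Angle of the wing-knob latch right of the cradle's path: near 0 unlocked, growing clockwise from above. A sprung detent (about 0.1 N m) resists from 0.15 to 0.55 rad, then snaps over; from 0.95 it turns freely to its stop at 1.3, fully locked. An arm at its foot, 74 mm long, 4 to 16 mm above the table, points rearwards when unlocked and along tray +y when locked, 6 mm behind the rear face of a cradle that is home.
- latch_grip (a point): Where to grip the latch: centre of its black wing, on the upright turning axis, at tray x = -102, y = -125 mm, 51 mm above the table. The wing is an upright bar 60 mm long, 14 thick, 34 high (34 to 68 mm above the table). Seen from above it lies (1.3 rad minus the joint angle) anticlockwise from tray x: when locked it lies along tray x.
- mat: Thin black rubber mat lying on the table, 220 x 240 mm (its x and y), nothing to bump into; origin at its centre at table height. The drift's place.
- drift_c (a point): Centre of the drift's handle. The drift is a push rod, 130 g: an upright wooden handle block 70 (x) x 30 (y) x 40 mm high that stands by itself on the table, and a steel rod 12 mm across (16 mm at the tip) that sticks out 125 mm forward from its front along x, rod axis 6 mm above this point. Grip the handle across its 30 mm width.
- drift_tip (a point): Tip of the drift's rod, 160 mm ahead of and 6 mm above the handle's centre.
- endcap: Bystander, not to be disturbed: an aluminium end cap, 72 mm across and 75 mm tall.
- glass: Bystander, not to be disturbed: a drinking glass, 66 mm across and 85 mm tall.
- meter: Bystander, not to be disturbed: a black multimeter lying flat, 120 x 70 x 32 mm.
- pole_can: Bystander, not to be disturbed: a black open can, 72 mm across and 90 mm tall.
- driver: Bystander, not to be disturbed: a screwdriver, 190 mm long.
- wrench: Bystander, not to be disturbed: a spanner, 180 mm long.
There are look-alikes about, which are no part of the job. Of the things that look like the part that bears drift_c, the larger one is meant.

How it is judged:
On the way, in this order (a step that is already met when the one before it is completed fails the run):
1. the cradle stands square and home against the stop bar (x of cradle in the frame of tray above -0.051 m and y of cradle in the frame of tray between -0.025 and 0.025 m and angle between the x axis of cradle and the x axis of tray, either way round below 0.07 rad and angle between cradle's own z axis and vertical below 0.05 rad), for 0.2 s.
2. the latch has clicked over (all of step 1 and value of joint latch above 0.9 rad), for 0.2 s.
3. every slug lies in the tray, the latch still locked (x of slug1_c in the frame of tray between 0.01 and 0.142 m and y of slug1_c in the frame of tray between -0.095 and 0.095 m and height (world z) of each of slug1_c, slug2_c, slug3_c, slug4_c below 0.042 m and x of slug2_c in the frame of tray between 0.01 and 0.142 m and y of slug2_c in the frame of tray between -0.095 and 0.095 m and x of slug3_c in the frame of tray between 0.01 and 0.142 m and y of slug3_c in the frame of tray between -0.095 and 0.095 m and x of slug4_c in the frame of tray between 0.01 and 0.142 m and y of slug4_c in the frame of tray between -0.095 and 0.095 m and value of joint latch above 0.9 rad), for 0.2 s.
At the end, for the whole second after the job is handed in: The cradle's front is within 6 mm of the stop bar, within 25 mm of its middle and square to it within 4 degrees; the latch is turned back past its detent (below 0.3 rad); every slug lies in the tray; the drift stands upright with the middle of its handle over the black rubber mat; all at rest (all of step 1 and value of joint latch below 0.3 rad and x of slug1_c in the frame of tray between 0.01 and 0.142 m and y of slug1_c in the frame of tray between -0.095 and 0.095 m and height (world z) of each of slug1_c, slug2_c, slug3_c, slug4_c below 0.042 m and x of slug2_c in the frame of tray between 0.01 and 0.142 m and y of slug2_c in the frame of tray between -0.095 and 0.095 m and x of slug3_c in the frame of tray between 0.01 and 0.142 m and y of slug3_c in the frame of tray between -0.095 and 0.095 m and x of slug4_c in the frame of tray between 0.01 and 0.142 m and y of slug4_c in the frame of tray between -0.095 and 0.095 m and linear speed of cradle below 0.02 m/s and x of drift_c in the frame of mat between -0.11 and 0.11 m and y of drift_c in the frame of mat between -0.12 and 0.12 m and height (world z) of drift_c below 0.03 m and angle between drift_c's own z axis and vertical below 0.1 rad); the robot touches nothing.
It fails at once if a slug is pushed out of the mouth of its tube while the latch is not locked (value of joint latch below 0.8 rad and ((x of slug1_c in the frame of cradle above 0.035 m and height (world z) of slug1_c above 0.046 m) or (x of slug2_c in the frame of cradle above 0.035 m and height (world z) of slug2_c above 0.046 m) or (x of slug3_c in the frame of cradle above 0.035 m and height (world z) of slug3_c above 0.046 m) or (x of slug4_c in the frame of cradle above 0.035 m and height (world z) of slug4_c above 0.046 m))).
It fails at once if the cradle is tipped or lifted (angle between cradle's own z axis and vertical above 0.3 rad).
It fails at once if another thing on the table is moved by more than 3 cm (distance of any of endcap, glass, meter, pole_can, driver, wrench from where it was at the start of the episode above 0.03 m).
Of slug1, slug2, slug3, slug4 only 2 to 4 are there at a start; the rules pass over those that are not, and their reading is None.
At some moment in a run one of drift may be knocked a few centimetres aside while the robot is not near it.
It also fails if it takes over 208 s, if anything falls off the work surface, if the arm or the gripper's body presses on something with over 40 N, if the wrist force passes 120 N, or if a joint passes its speed limit or range.

## Working session

There is one attempt and no reset: what is moved stays moved. The work goes in short steps, each a Python script; the robot and the scene stay as the last script left them, time stands still between calls to the robot, and variables do not carry over. Pictures are saved under pics/ and viewed, at most 17 in all, crops included, and the job is handed in when it is done.

```bash
ls; mkdir -p pics; cat > h.py <<'E'
from bench import *
import numpy as np, cv2
from scipy.spatial.transform import Rotation as R
def ray(s,px,T=None):
    K=np.array(s["camera_matrix"]); 
    p=cv2.undistortPoints(np.array([[px]],float),K,np.array(s["distortion"]) if "distortion" in s else None)[0,0]
    d=np.array([p[0],-p[1],-1.])
    M=np.linalg.inv(np.array(s["view"])) if T is None else T
    return M[:3,3],M[:3,:3]@d
def atz(s,px,z,T=None):
    o,d=ray(s,px,T); return o+d*(z-o[2])/d[2]
def down(yaw): # tool z down, tool y at angle yaw+90 from world x (tool x along yaw -> flipped y)
    return (R.from_euler('z',yaw)*R.from_euler('x',np.pi)).as_rotvec()
def wristT(s,st):
    M=np.eye(4);M[:3,:3]=R.from_rotvec(st["tool_rot"]).as_matrix();M[:3,3]=st["tcp_pos"]
    return M@np.array(s["tool_from_camera"])
E
python3 - <<'E'
from h import *
ims=[]
st=read_state();print(st)
for c in("scene","top"):
    s=snapshot(c);print(c,[k for k in s],s["camera_matrix"],s["view"])
    cv2.imwrite(f"pics/{c}0.png",s["frame"])
    for n,z in [("tray",0),("cradle",0),("bore1",.056),("bore2",.056),("bore3",.056),("bore4",.056),("slug1_c",.0545),("slug2_c",.0545),("slug3_c",.0545),("slug4_c",.0545),("latch_grip",.051),("mat",0),("drift_c",.02),("drift_tip",.026),("endcap",0),("glass",0),("meter",0),("pole_can",0),("driver",0),("wrench",0)]:
        print(n,[(round(d["p"],2),np.round(d["pixel"]).tolist(),np.round(atz(s,d["pixel"],z)[:2],3).tolist()) for d in pinpoint(c,n)[:3]])
E
```

```text
pics
{'t': 0.0, 'qpos': array([-1.31587418,  0.32184133, -0.07008899,  1.45169053,  0.02261679,
        1.37079379, -0.05687829]), 'dq': array([ 2.18911234e-04,  4.15856864e-04, -1.38270772e-03, -1.43706843e-03,
       -6.56375430e-05,  1.61244890e-03, -6.38812883e-04]), 'effort': array([ 9.76675947e-04, -4.91312420e+01, -4.03412059e-01, -3.12520838e+01,
       -6.37270161e-02,  4.39820113e-02,  1.73934013e-04]), 'tcp_pos': array([0.15494401, 0.63068461, 0.22144186]), 'tool_rot': array([-3.77260889e-01, -3.11873599e+00,  3.05052884e-03]), 'wrist_force': array([0.39970514, 0.50143912, 1.01030929]), 'wrist_torque': array([ 0.06191366, -0.00694718,  0.02525202]), 'finger_force': 0.0, 'opening': 0.08701813577564943}
scene ['frame', 'camera_matrix', 'view'] [[435.57296606   0.         255.61988348]
 [  0.         435.57296606 194.26835745]
 [  0.           0.           1.        ]] [[ 0.45305845  0.89134561  0.01552582 -0.16551103]
 [-0.64820752  0.31741862  0.69215059  0.34814985]
 [ 0.6120172  -0.32364863  0.72158611 -1.67831094]
 [ 0.          0.          0.          1.        ]]
tray 
[... 3106 characters left out ...]
183.0], [0.582, -0.071])]
drift_c [(0.61, [348.0, 208.0], [0.503, -0.354]), (0.58, [364.0, 277.0], [0.307, -0.389])]
drift_tip [(0.93, [319.0, 160.0], [0.642, -0.276]), (0.61, [351.0, 310.0], [0.219, -0.345])]
endcap [(0.69, [289.0, 126.0], [0.755, -0.193])]
glass [(0.57, [265.0, 209.0], [0.507, -0.114]), (0.56, [379.0, 157.0], [0.654, -0.457]), (0.21, [187.0, 204.0], [0.525, 0.112])]
meter [(0.87, [236.0, 130.0], [0.744, -0.033]), (0.6, [211.0, 159.0], [0.659, 0.043])]
pole_can [(0.58, [107.0, 269.0], [0.344, 0.344]), (0.4, [212.0, 154.0], [0.672, 0.04])]
driver [(0.79, [176.0, 110.0], [0.813, 0.148]), (0.63, [320.0, 161.0], [0.646, -0.282])]
wrench [(0.69, [417.0, 224.0], [0.453, -0.554])]
```

```bash
python3 -c "
import cv2
a=cv2.imread('pics/top0.png');cv2.imwrite('pics/topz.png',cv2.resize(a,(800,600),interpolation=cv2.INTER_CUBIC))
a=cv2.imread('pics/scene0.png')[110:320,60:400];cv2.imwrite('pics/scz.png',cv2.resize(a,(800,494),interpolation=cv2.INTER_CUBIC))"
```

```text
(no output)
```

View pics/topz.png

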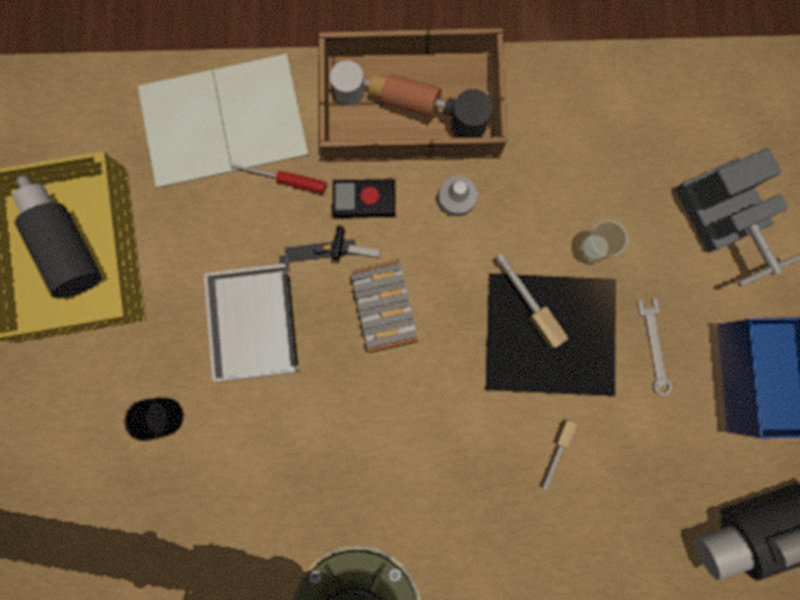

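View pics/scz.png

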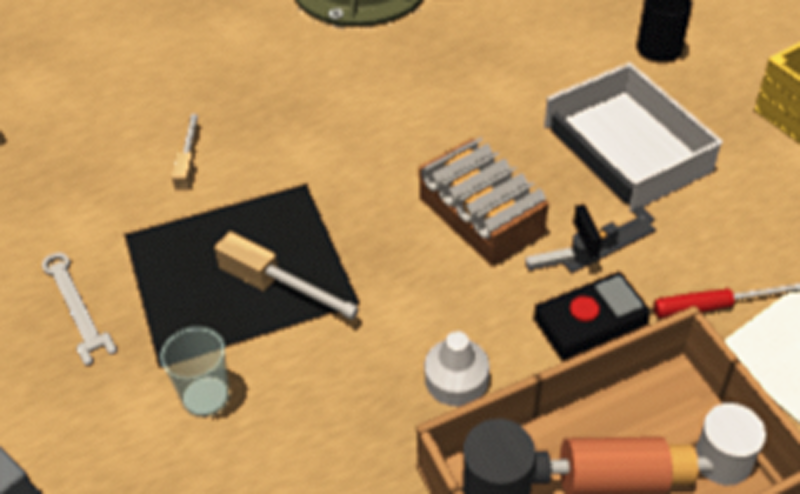

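```bash
cat > w.py <<'E'
from h import *
import pickle,sys
def look(pos,yaw,name,targets):
    move_pose(pos,down(yaw)); sleep(.3)
    st=read_state();s=snapshot("wrist");T=wristT(s,st)
    cv2.imwrite(f"pics/{name}.png",cv2.resize(s["frame"],(800,600),interpolation=cv2.INTER_CUBIC))
    pickle.dump((s,T),open(f"{name}.pkl","wb"))
    print(name,"t",st["t"],"cam",T[:3,3].round(3),"dir",(-T[:3,2]).round(2))
    for n,z in targets:
        print(n,[(round(d["p"],2),np.round(d["pixel"]).tolist(),np.round(atz(s,d["pixel"],z,T)[:2],4).tolist()) for d in pinpoint("wrist",n)[:5]])
    return s,T
E
python3 - <<'E'
from w import *
print(read_state()["tool_rot"], read_state()["qpos"])
for p,y in [((.55,.0,.40),np.pi/2),((.55,.0,.40),-np.pi/2),((.55,.0,.40),0),((.55,.0,.40),np.pi)]: 
    print(y,inverse_kinematics(p,down(y)))
look((.55,.03,.40),np.pi/2,"w1",[("tray",0),("cradle",0),("bore1",.056),("slug1_c",.0545),("slug2_c",.0545),("slug3_c",.0545),("slug4_c",.0545),("latch_grip",.051)])
E
```

```text
[3.77340699e-01 3.11874431e+00 9.89642130e-05] [-1.31590255  0.32101485 -0.07006292  1.45051272  0.02264142  1.37077983
 -0.05691049]
1.5707963267948966 [-0.73393441  0.08446745  0.74930515  1.40631479 -0.05779972  1.67319562
  0.00767498]
-1.5707963267948966 None
0 [-0.73040286  0.08429909  0.74534969  1.40621985 -0.05743863  1.67319006
 -1.56349972]
3.141592653589793 [-0.74105781  0.08481581  0.75729123  1.40650534 -0.05853479  1.67320745
  1.57924127]
w1 t 5.0167 cam [0.55  0.113 0.562] dir [ 0.   -0.3  -0.95]
tray [(0.66, [248.0, 112.0], [0.5313, 0.1064]), (0.55, [313.0, 158.0], [0.6677, 0.0135]), (0.29, [266.0, 218.0], [0.5698, -0.1243])]
cradle [(0.73, [257.0, 191.0], [0.5485, -0.0595]), (0.34, [236.0, 305.0], [0.4966, -0.3649])]
bore1 [(0.97, [266.0, 219.0], [0.5682, -0.1031]), (0.85, [251.0, 220.0], [0.5375, -0.106]), (0.63, [282.0, 214.0], [0.6004, -0.0917]), (0.58, [232.0, 228.0], [0.4978, -0.1237])]
slug1_c [(0.64, [277.0, 201.0], [0.5897, -0.0652])]
slug2_c [(0.54, [261.0, 204.0], [0.558, -0.0714])]
slug3_c [(0.67, [246.0, 207.0], [0.5268, -0.0773]), (0.62, [232.0, 225.0], [0.4981, -0.1171])]
slug4_c [(0.65, [227.0, 201.0], [0.4896, -0.0647]), (0.4, [231.0, 224.0], [0.4952, -0.1148])]
latch_grip [(0.94, [312.0, 160.0], [0.6561, 0.0191]), (0.35, [235.0, 309.0], [0.4991, -0.3325])]
```

View pics/w1.png

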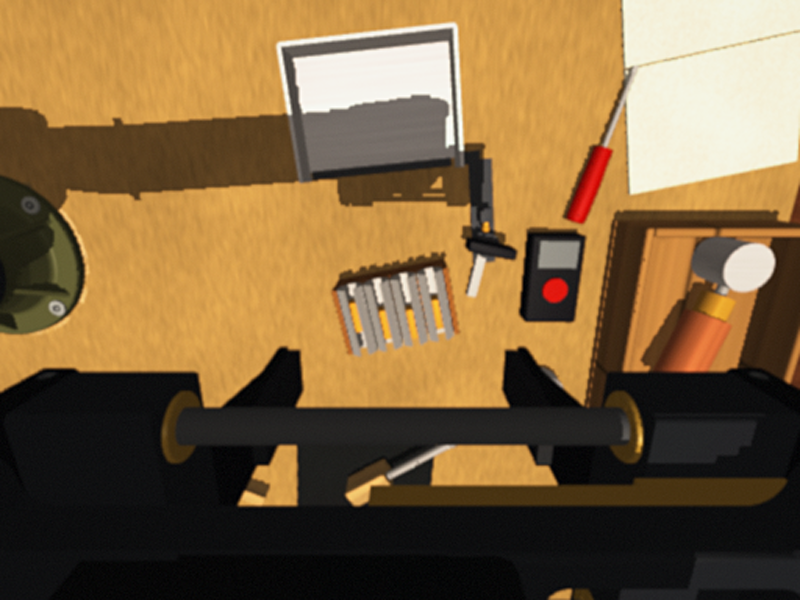

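```bash
python3 - <<'E'
from w import *
tg=[("tray",0),("cradle",0),("bore1",.056),("slug1_c",.0545),("slug2_c",.0545),("slug3_c",.0545),("slug4_c",.0545),("latch_grip",.051)]
look((.57,.10,.30),np.pi/2,"w2",tg)
look((.55,-.09,.26),np.pi/2,"w3",tg)
E
```

```text
w2 t 6.325 cam [0.57  0.182 0.463] dir [ 0.   -0.3  -0.95]
tray [(0.86, [232.0, 152.0], [0.5277, 0.1112])]
cradle [(0.93, [245.0, 241.0], [0.5472, -0.0623]), (0.47, [308.0, 212.0], [0.6672, -0.0025])]
bore1 [(0.8, [273.0, 272.0], [0.5982, -0.0945])]
slug1_c [(0.43, [266.0, 257.0], [0.5872, -0.0642])]
slug2_c [(0.6, [250.0, 264.0], [0.5591, -0.0775])]
slug3_c [(0.55, [234.0, 261.0], [0.5295, -0.073])]
slug4_c []
latch_grip [(0.82, [308.0, 209.0], [0.655, 0.0235])]
w3 t 7.875 cam [ 0.55  -0.005  0.422] dir [ 0.   -0.3  -0.95]
tray [(0.68, [242.0, 22.0], [0.5291, 0.1096])]
cradle [(0.56, [254.0, 149.0], [0.5446, -0.0657])]
bore1 [(0.84, [292.0, 175.0], [0.5999, -0.0943]), (0.83, [271.0, 181.0], [0.5705, -0.1035]), (0.71, [247.0, 182.0], [0.5359, -0.1055]), (0.64, [220.0, 188.0], [0.4965, -0.1134])]
slug1_c [(0.54, [289.0, 152.0], [0.5943, -0.062])]
slug2_c [(0.58, [263.0, 162.0], [0.5587, -0.0761])]
slug3_c [(0.73, [244.0, 163.0], [0.5311, -0.0774])]
slug4_c [(0.65, [215.0, 155.0], [0.4921, -0.0671])]
latch_grip [(0.95, [338.0, 90.0], [0.6548, 0.0184])]
```

View pics/w2.png

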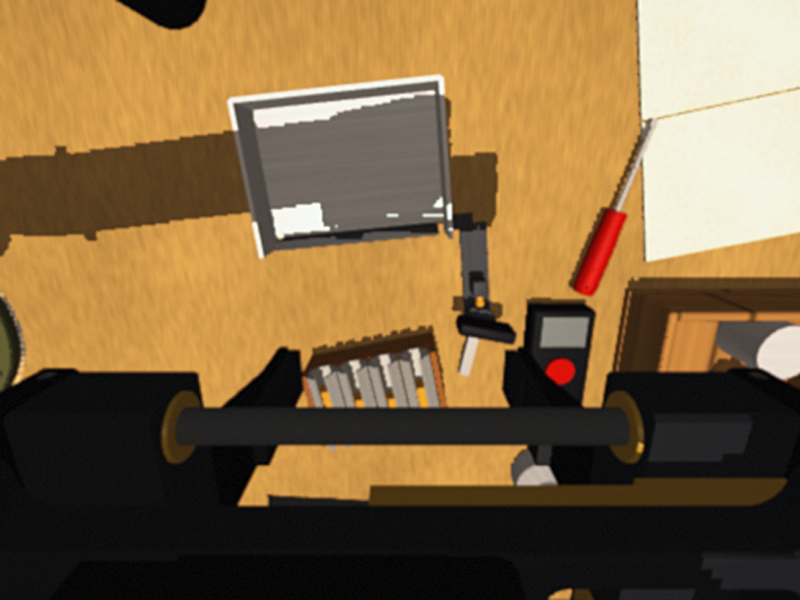

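View pics/w3.png

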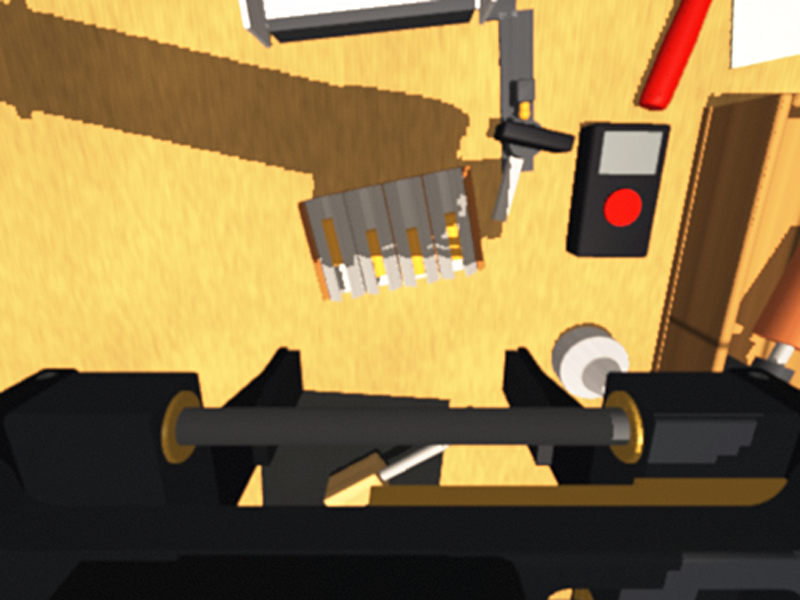

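```bash
python3 - <<'E'
from h import *
import pickle
q=1.5625
def P(n,px,z): s,T=pickle.load(open(n+".pkl","rb"));return atz(s,np.array(px)/q,z,T)[:2]
a,b=P("w3",(278,42),0),P("w3",(474,22),0);d=b-a;print("bar bottom",a,b,np.degrees(np.arctan2(d[1],d[0])),np.hypot(*d),(a+b)/2)
C=[P("w2",p,.055) for p in [(229,100),(442,76),(451,236),(261,256)]];print("rim",np.round(C,4))
C=np.array(C)
for i in range(4):
    d=C[(i+1)%4]-C[i];print(np.hypot(*d),np.degrees(np.arctan2(d[1],d[0])))
# cradle fit on bores
b=np.array([[.600,-.0943],[.5705,-.1035],[.5359,-.1070],[.497,-.118]])
d=b[0]-b[3];print("cr",np.degrees(np.arctan2(d[1],d[0])),b.mean(0))
for c in [(482,267),(326,299)]: print(c,P("w3",c,.04),P("w3",c,.0))
for c in [(303,203),(466,168)]: print(c,P("w3",c,.04))
for c in [(303,203),(466,168)]: print(c,P("w3",c,.072))
print("wing",P("w3",(498,133),.068),P("w3",(574,147),.068),P("w2",(457,325),.068),P("w2",(514,337),.068))
E
```

```text
bar bottom [0.43906323 0.10330721] [0.6129874  0.11939684] 5.285358843138551 0.1746668051311347 [0.52602532 0.11135203]
rim [[0.4163 0.2423]
 [0.6066 0.2615]
 [0.6194 0.1203]
 [0.4306 0.1006]]
0.19124702102615282 5.771641009944678
0.14178464386172324 -84.81915636980368
0.1898474843590875 -174.0386183653861
0.14240581711470393 95.74694171887761
cr 12.958047616283812 [ 0.55085 -0.1057 ]
(482, 267) [ 0.62558602 -0.09204909] [ 0.63351528 -0.10112115]
(326, 299) [ 0.47727061 -0.12409141] [ 0.46965815 -0.13652112]
(303, 203) [ 0.46120446 -0.03386654]
(466, 168) [ 0.60613358 -0.00337624]
(303, 203) [ 0.46864127 -0.03148638]
(466, 168) [ 0.60142088 -0.0035521 ]
wing [0.62608719 0.02302641] [0.68771946 0.01281233] [0.62704912 0.03177767] [0.68613591 0.01851739]
```

```bash
cat >> h.py <<'E'
TRAY=np.array([.525,.110]);TY=np.radians(95.6)
TX=np.array([np.cos(TY),np.sin(TY)]);TYv=np.array([-TX[1],TX[0]])
def tw(x,y): return TRAY+x*TX+y*TYv
def tt(p): d=np.array(p)[:2]-TRAY; return np.array([d@TX,d@TYv])
E
python3 - <<'E'
from h import *
cy=np.radians(102.3);cx=np.array([np.cos(cy),np.sin(cy)])
p0=np.array([.551,-.107])-.045*cx
move_pose((*p0,.12),down(cy)); movel((*p0,.018),vel=.12)
f0=read_state()["wrist_force"]
p1=tw(-.118,.000)
N=30
for i in range(1,N+1):
    s=i/N; p=p0+(p1-p0)*s; r=np.clip((s-.25)/.6,0,1); y=cy+(TY-cy)*r
    movel((*p,.018),vel=.06,ori=down(y))
    st=read_state();f=st["wrist_force"]-f0;fx=f[:2]@TX
    if i%3==0: print(i,tt(st["tcp_pos"]).round(4),round(fx,1),f.round(1))
    if fx<-12: print("stop",i);break
print(st["t"])
E
```

```text
3 [-0.2482 -0.009 ] -0.0 [-0.9 -0.1 -0.7]
6 [-0.2336 -0.008 ] -1.1 [-1.1 -1.2 -0.1]
9 [-0.221  -0.0068] -5.4 [-0.9 -5.5  0.6]
12 [-0.2064 -0.0057] -5.3 [-1.1 -5.4  0.9]
15 [-0.1919 -0.0046] -5.1 [-1.9 -5.3  1.3]
18 [-0.1774 -0.0037] -5.3 [-2.2 -5.6  1.4]
21 [-0.1629 -0.0027] -5.7 [-1.9 -5.9  1.8]
24 [-0.1484 -0.0016] -6.3 [-1.7 -6.5  1.1]
27 [-0.1338 -0.0008] -5.8 [-1.5 -6.   0.4]
30 [-1.192e-01  1.000e-04] -5.1 [-1.1 -5.2  0.8]
17.4833
```

```bash
python3 - <<'E'
from h import *
f0=read_state()["wrist_force"]
for i in range(1,25):
    p=tw(-.118+.002*i,0)
    movel((*p,.018),vel=.03,ori=down(TY))
    st=read_state();F=st["wrist_force"];fx=F[:2]@TX
    print(i,tt(st["tcp_pos"]).round(4),F.round(1),round(fx,1),st["wrist_torque"].round(2))
    if fx<-18: break
sleep(.5);st=read_state();print(st["t"],st["wrist_force"].round(1))
E
```

```text
1 [-0.1177  0.0002] [ 0.2 -5.5  1.8] -5.5 [-1.34 -0.06 -0.05]
2 [-0.1159  0.0002] [ 1.1 -5.3  1.2] -5.4 [-1.45 -0.09  0.06]
3 [-0.1139  0.0002] [ 1.2 -6.7  0.8] -6.8 [-1.44 -0.07 -0.01]
4 [-0.112   0.0002] [ 0.4 -6.   1.3] -6.0 [-1.37 -0.02  0.03]
5 [-0.11    0.0002] [ 0.9 -6.2  1.3] -6.3 [-1.42 -0.1  -0.04]
6 [-0.108   0.0002] [ 0.7 -7.2  0.7] -7.2 [-1.37 -0.07  0.02]
7 [-0.106   0.0002] [ 0.2 -6.5  1. ] -6.5 [-1.38 -0.07 -0.  ]
8 [-0.104   0.0002] [ 2.1 -6.3  1.1] -6.4 [-1.43 -0.09 -0.02]
9 [-0.102   0.0002] [ 0.6 -6.5  1. ] -6.5 [-1.45 -0.07 -0.01]
10 [-1.013e-01  1.000e-04] [ 1.1 -8.4  0.4] -8.5 [-1.92 -0.07  0.16]
11 [-1.013e-01  1.000e-04] [  2.5 -12.9   0.8] -13.1 [-2.68 -0.17  0.26]
12 [-1.013e-01  1.000e-04] [  2.5 -15.9   0.9] -16.1 [-3.45 -0.27  0.41]
13 [-1.013e-01  1.000e-04] [  2.5 -20.5  -0.5] -20.7 [-4.25 -0.39  0.59]
21.2333 [  2.8 -20.8   0.6]
```

```bash
python3 - <<'E'
from w import *
movel((*tw(-.15,0),.018),vel=.1); movel((*tw(-.15,-.04),.22),vel=.25)
s,T=look((*tw(-.15,-.04),.26),TY,"w4",[("latch_grip",.051),("tray",0),("cradle",0),("bore1",.056)])
for d in pinpoint("wrist","latch_grip")[:1]+[]: print(tt(atz(s,d["pixel"],.051,T)))
for d in pinpoint("wrist","bore1"): print(tt(atz(s,d["pixel"],.056,T)).round(4))
for d in pinpoint("wrist","cradle"): print(tt(atz(s,d["pixel"],0,T)).round(4))
E
```

```text
w4 t 23.525 cam [0.571 0.047 0.42 ] dir [ 0.03 -0.3  -0.95]
latch_grip [(0.55, [319.0, 136.0], [0.6579, 0.0199])]
tray [(0.95, [234.0, 60.0], [0.5293, 0.1114])]
cradle [(0.84, [231.0, 94.0], [0.5286, 0.0642])]
bore1 [(0.82, [264.0, 123.0], [0.5812, 0.03]), (0.79, [188.0, 130.0], [0.4805, 0.0107]), (0.71, [218.0, 130.0], [0.5201, 0.0159]), (0.59, [238.0, 106.0], [0.5443, 0.0486]), (0.58, [237.0, 126.0], [0.5458, 0.0226])]
[-0.10263086 -0.12350356]
[-0.0851 -0.0481]
[-0.0944  0.054 ]
[-0.0932  0.0141]
[-0.063  -0.0132]
[-0.089  -0.0121]
[-0.046   0.0009]
```

View pics/w4.png

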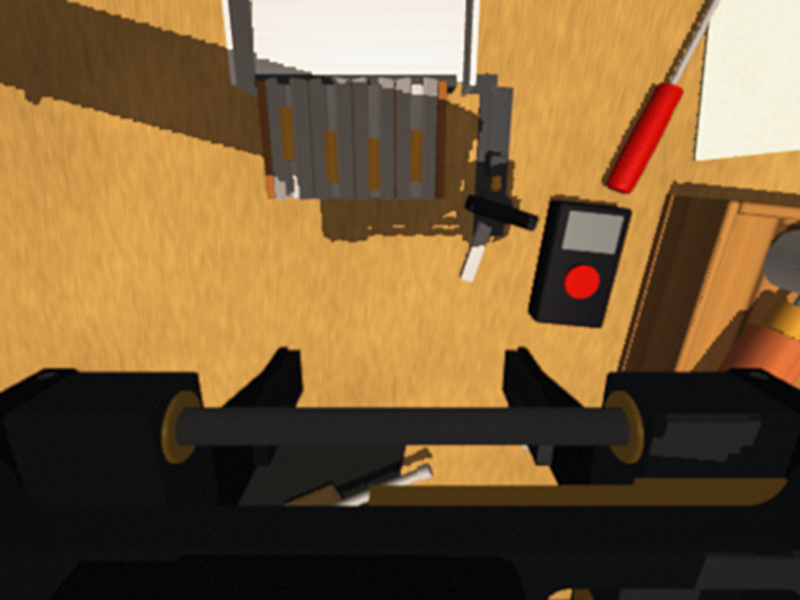

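```bash
python3 - <<'E'
from h import *
L=np.array([.6575,.0205]); y0=TY+1.3
set_gripper(.05)
move_pose((*L,.16),down(y0)); movel((*L,.042),vel=.1)
print(set_gripper(0.0,30)); st=read_state()
print(st["opening"],st["finger_force"],st["wrist_force"].round(1),st["wrist_torque"].round(2),st["t"])
E
```

```text
False
0.013933132529174917 29.999803765676916 [ 0.1  1.3 -0.6] [0.1  0.01 0.02] 28.0167
```

```bash
python3 - <<'E'
from h import *
L=np.array([.6575,.0205]); y0=TY+1.3
for k in range(1,12):
    a=.12*k
    move_pose((*L,.042),down(y0-a)); st=read_state()
    M=R.from_rotvec(st["tool_rot"]).as_matrix();print(round(a,2),round(y0-np.arctan2(M[1,0],M[0,0]),3),st["wrist_force"].round(1),st["wrist_torque"].round(2),round(st["t"],1))
    if np.hypot(*st["wrist_force"][:2])>30: break
E
```

```text
0.12 0.117 [-0.2  0.5  0.6] [ 0.2 -0.  -0. ] 28.3
0.24 0.235 [0.1 1.4 0.3] [ 0.28 -0.05  0.11] 28.5
0.36 0.354 [ 1.4  2.3 -0.2] [ 0.42 -0.16  0.02] 28.8
0.48 0.474 [ 1.7  3.5 -1.5] [ 0.61 -0.38  0.01] 29.0
0.6 0.593 [ 3.1  4.2 -1.5] [ 0.83 -0.59 -0.  ] 29.3
0.72 0.714 [ 3.3  3.5 -1.8] [ 0.79 -0.62  0.04] 29.5
0.84 0.836 [ 2.9  3.9 -2.7] [ 0.92 -0.78 -0.09] 29.8
0.96 0.955 [ 3.9  2.9 -2.1] [ 0.89 -0.88 -0.01] 30.0
1.08 1.075 [ 3.4  4.6 -3. ] [ 0.88 -0.95 -0.01] 30.3
1.2 1.194 [ 5.1  3.5 -2.8] [ 0.86 -1.06  0.03] 30.5
1.32 1.313 [ 5.2  3.4 -3. ] [ 0.78 -1.13  0.43] 30.8
```

```bash
python3 - <<'E'
from w import *
set_gripper(.05); movel((.6575,.0205,.18),vel=.2)
set_gripper(.08)
y=np.radians(28);c=np.array([.50,-.353]);u=np.array([np.cos(y),np.sin(y)])
s,T=look((*(c-.02*u),.30),y,"w5",[("drift_c",.02),("drift_tip",.026),("mat",0)])
for r in regions_of("wrist","drift_c")[:3]: print(r["p"],r["extent"],r["mask"].sum())
E
```

```text
w5 t 35.2167 cam [ 0.555 -0.322  0.461] dir [-0.26 -0.14 -0.95]
drift_c [(0.96, [257.0, 152.0], [0.4944, -0.3543]), (0.58, [228.0, 249.0], [0.3087, -0.3911])]
drift_tip [(0.79, [255.0, 40.0], [0.6372, -0.2742])]
mat [(0.97, [261.0, 157.0], [0.4868, -0.3657])]
0.78 [204.9, 237.9, 237.2, 259.2] 402
0.66 [248.5, 42.7, 274.9, 174.4] 1398
```

View pics/w5.png

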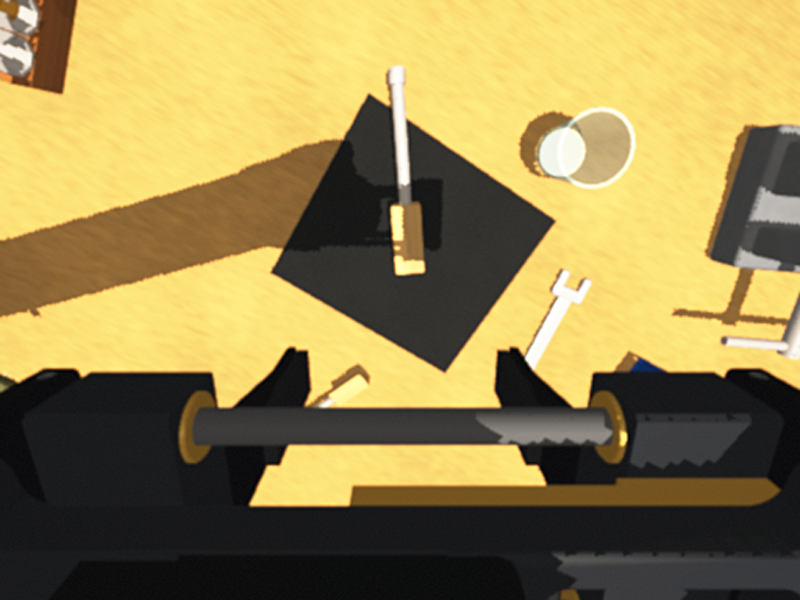

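```bash
python3 - <<'E'
from h import *
import pickle
s,T=pickle.load(open("w5.pkl","rb"));q=1.5625
P=lambda x,y,z:atz(s,np.array([x,y])/q,z,T)[:2]
c=np.array([P(*p,.04) for p in [(391,204),(421,204),(425,272),(396,275)]]);print(c,c.mean(0))
for a,b in[(3,0),(2,1)]:
    d=c[b]-c[a];print(np.degrees(np.arctan2(d[1],d[0])),np.hypot(*d))
t=P(396,68,.026);print(t);d=t-c.mean(0);print(np.degrees(np.arctan2(d[1],d[0])),np.hypot(*d))
d=t-P(404,196,.026);print(np.degrees(np.arctan2(d[1],d[0])))
E
```

```text
[[ 0.52159756 -0.32774336]
 [ 0.53563593 -0.3539964 ]
 [ 0.476979   -0.39116283]
 [ 0.45988212 -0.36601743]] [ 0.49852365 -0.35973001]
31.80594936250506 0.07262024471180105
32.359323163326366 0.06944046795286325
[ 0.63283566 -0.27426271]
32.46998423572162 0.1591991633134029
31.89729931228767
```

```bash
python3 - <<'E'
from w import *
c=np.array([.4985,-.3595]);y=np.radians(32.1)
move_pose((*c,.10),down(y)); movel((*c,.009),vel=.1)
set_gripper(0,45); st=read_state();print(st["opening"],st["wrist_force"].round(1),st["tcp_pos"].round(4))
movel((*c,.20),vel=.15)
yc=.001
move_pose((*tw(-.275,-.051+yc),.20),down(TY)); movel((*tw(-.275,-.051+yc),.040),vel=.15);sleep(.3)
st=read_state();print(st["opening"],st["t"],tt(st["tcp_pos"]),st["tcp_pos"],st["wrist_force"].round(1))
for cam in("top","scene","wrist"):
    s=snapshot(cam);T=wristT(s,st) if cam=="wrist" else None
    cv2.imwrite(f"pics/{cam}1.png",s["frame"])
    for n,z in(("drift_tip",.057),("bore1",.056)):
        for d in pinpoint(cam,n)[:6]: print(cam,n,round(d["p"],2),np.round(d["pixel"]),tt(atz(s,d["pixel"],z,T)).round(4))
a=cv2.resize(cv2.imread("pics/wrist1.png"),(800,600))
cv2.imwrite("pics/w6.png",a)
E
```

```text
0.02981057380855563 [ 0.2 -0.   0.5] [ 0.4985 -0.3595  0.009 ]
0.02938984581814492 42.0667 [-0.27499259 -0.05035887] [ 0.6019531  -0.158766    0.04052933] [-0.7 -0.2 -0.8]
top drift_tip 0.72 [347. 310.] [-0.408   0.3422]
top drift_tip 0.71 [205. 203.] [-0.0579  0.009 ]
top drift_tip 0.48 [223. 178.] [-0.1152 -0.0565]
top bore1 0.87 [215. 190.] [-0.0883 -0.0251]
top bore1 0.64 [219. 217.] [-0.0925  0.0515]
top bore1 0.63 [210. 183.] [-0.0777 -0.0452]
top bore1 0.61 [218. 206.] [-0.0918  0.0214]
top bore1 0.24 [108. 266.] [0.2259 0.15  ]
scene drift_tip 0.71 [293. 172.] [-0.0582  0.0134]
scene drift_tip 0.7 [288. 196.] [-0.1308 -0.059 ]
scene drift_tip 0.7 [142. 157.] [-0.4249  0.321 ]
scene drift_tip 0.36 [164. 224.] [-0.4799  0.0327]
scene drift_tip 0.18 [297. 192.] [-0.0968 -0.0609]
scene bore1 0.94 [282. 173.] [-0.0879  0.0287]
scene bore1 0.89 [277. 170.] [-0.0949  0.0477]
scene bore1 0.66 [297. 191.] [-0.0957 -0.0585]
scene bore1 0.57 [294. 182.] [-0.081  -0.0217]
scene bore1 0.32 [338. 128.] [0.2062 0.1128]
```

View pics/w6.png

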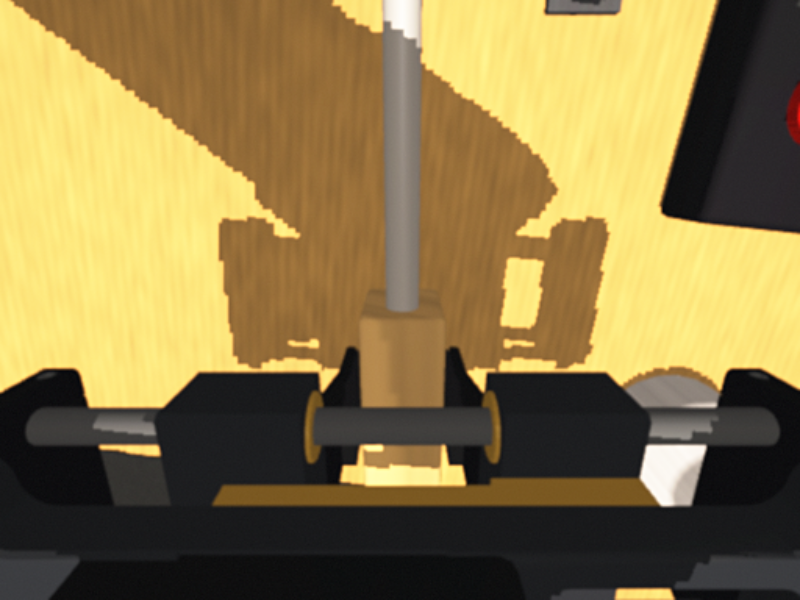

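```bash
cat >> h.py <<'E'
def punch(y,z=.0385,step=.004,end=-.140,start=-.275,lim=22):
    movel((*tw(start,y),z),vel=.1,ori=down(TY)); sleep(.2); f0=read_state()["wrist_force"]
    ok=True;x=start
    while x<end-1e-6:
        x=min(x+step,end); movel((*tw(x,y),z),vel=.04)
        st=read_state();f=st["wrist_force"]-f0; fl=np.array([f[:2]@TX,f[:2]@TYv,f[2]])
        print(round(x+.160,3),fl.round(1),end=" | ")
        if abs(fl[0])>lim or np.hypot(*fl[1:])>12: ok=False;print("STOP");break
    print("t",round(st["t"],1)); return ok
E
python3 - <<'E'
from h import *
print(punch(-.050,end=-.225,lim=10))
E
```

```text
-0.111 [ 0.2 -0.8 -0.5] | -0.107 [0.6 0.2 0.4] | -0.103 [0.4 0.1 0.1] | -0.099 [0.2 0.1 0.3] | -0.095 [ 0.3 -0.5  0.5] | -0.091 [-0.6 -0.1  0.5] | -0.087 [ 0.3  0.6 -0.3] | -0.083 [ 1.1 -0.8  0. ] | -0.079 [ 0.6  0.3 -0.1] | -0.075 [-0.7 -0.7  0.3] | -0.071 [-3.6 -0.9 -0.1] | -0.067 [-4.  -1.   1.8] | -0.065 [-3.8 -1.6  0.8] | t 46.2
True
```

```bash
python3 - <<'E'
from h import *
ok=punch(-.050,start=-.225)
if ok:
    movel((*tw(-.28,-.050),.0385),vel=.12)
    s=snapshot("top");cv2.imwrite("pics/top2.png",cv2.resize(s["frame"][130:290,100:313],(800,600)))
    for n in range(1,5):
        for d in pinpoint("top",f"slug{n}_c"): print(n,round(d["p"],2),tt(atz(s,d["pixel"],.03)).round(3))
E
```

```text
-0.061 [ 1.8 -0.2 -0.9] | -0.057 [ 2.4 -0.4 -0.8] | -0.053 [ 3.  -0.5 -0.8] | -0.049 [ 2.6 -1.4  0.1] | -0.045 [ 1.9 -1.1 -0.5] | -0.041 [ 2.2 -0.7 -0.7] | -0.037 [ 2.7 -1.1 -0.9] | -0.033 [ 1.3 -1.2 -0.8] | -0.029 [ 2.  -0.6 -0.6] | -0.025 [ 1.2 -0.4 -0.6] | -0.021 [ 2.  -0.9 -0.8] | -0.017 [ 2.4 -0.4 -0.4] | -0.013 [ 2.9 -0.9 -0.3] | -0.009 [ 4.4  0.5 -1. ] | -0.005 [ 4.8  1.3 -1.9] | -0.001 [ 4.9  1.8 -1.7] | 0.003 [ 5.6  0.4 -1.4] | 0.007 [ 4.7  1.  -1.1] | 0.011 [ 4.6  2.  -1. ] | 0.015 [ 5.5  0.9 -1.5] | 0.019 [ 5.6  1.5 -0.4] | 0.02 [ 5.2  0.2 -1.2] | t 52.2
1 0.59 [-0.089 -0.134]
1 0.5 [ 0.047 -0.029]
2 0.64 [-0.054 -0.028]
3 0.59 [-0.055  0.011]
4 0.49 [-0.034  0.045]
```

View pics/top2.png

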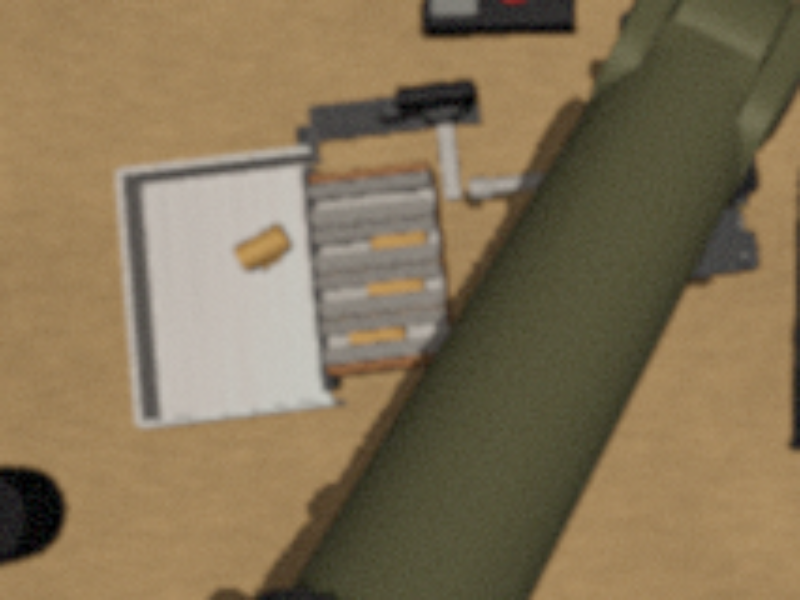

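Slug 1 lies in the tray, the arm is locked behind the cradle, and three slugs remain. Now the others.

```bash
python3 - <<'E'
from h import *
for y in (-.016,.018,.052):
    print("Y",y,read_state()["opening"])
    if not (punch(y,end=-.236,lim=12) if False else punch(y)): break
    movel((*tw(-.28,y),.0385),vel=.15)
s=snapshot("top");cv2.imwrite("pics/top3.png",cv2.resize(s["frame"][130:290,100:313],(800,600)))
for n in range(1,5):
    for d in pinpoint("top",f"slug{n}_c"): print(n,round(d["p"],2),tt(atz(s,d["pixel"],.015)).round(3))
E
```

```text
Y -0.016 0.029626759458411193
-0.111 [-0.7  0.5 -0.1] | -0.107 [-0.1  0.7  0.2] | -0.103 [-0.9  1.1 -0.2] | -0.099 [ 0.  1. -0.] | -0.095 [ 0.2  0.5 -0.3] | -0.091 [-1.4  0.8 -0.4] | -0.087 [-0.5  1.1  0.5] | -0.083 [-0.6  1.5  0.8] | -0.079 [-3.5  0.5  1.2] | -0.075 [-5.  -0.2  0.9] | -0.071 [-4.2 -0.8  2.3] | -0.067 [-4.  -0.3  1.6] | -0.063 [-2.8 -0.5  1.6] | -0.059 [-3.6 -0.8  1.2] | -0.055 [-2.6 -0.2  0.5] | -0.051 [-3.8 -1.7  0.9] | -0.047 [-3.1 -1.5  1.3] | -0.043 [-3.5 -1.8  0.8] | -0.039 [-3.8 -0.4  0.7] | -0.035 [-3.6 -0.7 -0.3] | -0.031 [-3.4 -0.2  0.9] | -0.027 [-2.5 -0.9  0.6] | -0.023 [-3.8 -0.6  0.6] | -0.019 [-3.2 -1.3  1.3] | -0.015 [-2.6 -0.9  1.1] | -0.011 [-2.8 -0.1  1. ] | -0.007 [0.2 0.8 0.5] | -0.003 [0.1 0.6 0.8] | 0.001 [0.1 0.1 0.6] | 0.005 [-0.   1.3 -0.5] | 0.009 [-0.3  1.5 -0.6] | 0.013 [ 0.4  0.4 -0.3] | 0.017 [-0.   0.5  1.3] | 0.02 [ 0.4  0.6 -0.2] | t 62.9
Y 0.018 0.029789232519494717
-0.111 [ 0.3  1.3 -0.6] | -0.107 [-0.4  2.  -0.7] | -0.103 [-0.7  0.6 -0.9] | -0.099 [ 0.   1.  -0.8] | -0.095 [ 0.1  0.5 -0.7] | -0.091 [-0.3  0.7 -0.9] | -0.087 [-0.4 
[... 1034 characters left out ...]
67 [-0.  -0.8 -1.9] | -0.063 [ 0.9 -0.4 -1. ] | -0.059 [ 1.3 -0.6 -0.8] | -0.055 [-3.9 -0.3 -1.2] | -0.051 [-4.9 -0.3 -0.2] | -0.047 [-4.  -1.3 -0.2] | -0.043 [-3.  -1.8 -0.2] | -0.039 [-2.  -0.8  0.2] | -0.035 [-2.3 -0.7 -0.8] | -0.031 [-3.  -0.5 -0.8] | -0.027 [-3.1 -1.7 -1.1] | -0.023 [-2.5 -1.6 -0. ] | -0.019 [-3.1 -2.  -0.2] | -0.015 [-1.9 -2.3 -1.1] | -0.011 [-1.7 -1.5  0. ] | -0.007 [ 0.8 -0.8 -1.1] | -0.003 [-0.4 -0.3 -0.9] | 0.001 [ 0.9 -0.1 -0.9] | 0.005 [ 0.3 -0.2 -0.4] | 0.009 [ 0.3 -0.2 -0.6] | 0.013 [-0.3  0.4 -0.9] | 0.017 [ 0.7 -1.  -1.3] | 0.02 [ 0.8  0.1 -1.2] | t 83.5
1 0.41 [ 0.042 -0.028]
2 0.47 [0.049 0.007]
3 0.39 [0.03  0.049]
4 0.71 [0.018 0.064]
4 0.26 [0.248 0.157]
```

View pics/top3.png

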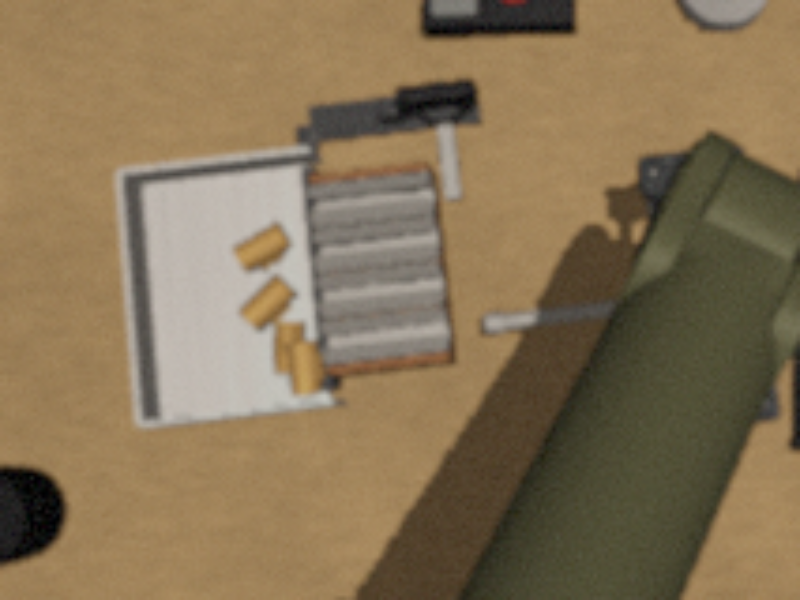

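```bash
python3 - <<'E'
from w import *
y=.052
movel((*tw(-.28,y),.25),vel=.2)
s,T=look((*tw(-.06,0.0),.25),TY,"w7",[])
for n in range(1,5):
    for d in pinpoint("wrist",f"slug{n}_c"): print(n,round(d["p"],2),np.round(d["pixel"]),tt(atz(s,d["pixel"],.0115,T)).round(3),tt(atz(s,d["pixel"],.04,T)).round(3))
s2=snapshot("scene")
a=cv2.resize(s["frame"][0:200,60:400],(800,470),interpolation=cv2.INTER_CUBIC)
cv2.imwrite("pics/w7z.png",a)
cv2.imwrite("pics/sc7.png",cv2.resize(s2["frame"][130:230,260:393],(798,600),interpolation=cv2.INTER_CUBIC))
E
```

```text
w7 t 87.2167 cam [0.523 0.131 0.412] dir [ 0.03 -0.3  -0.95]
1 0.55 [277.  87.] [ 0.051 -0.028] [ 0.049 -0.026]
1 0.33 [344. 199.] [-0.115 -0.138] [-0.105 -0.128]
2 0.62 [257. 245.] [-0.197  0.001] [-0.181  0.001]
2 0.51 [247.  89.] [0.048 0.015] [0.046 0.014]
2 0.42 [220. 102.] [0.031 0.054] [0.03 0.05]
3 0.88 [220. 100.] [0.033 0.053] [0.032 0.049]
4 0.57 [208. 111.] [0.019 0.072] [0.02  0.067]
```

View pics/w7z.png

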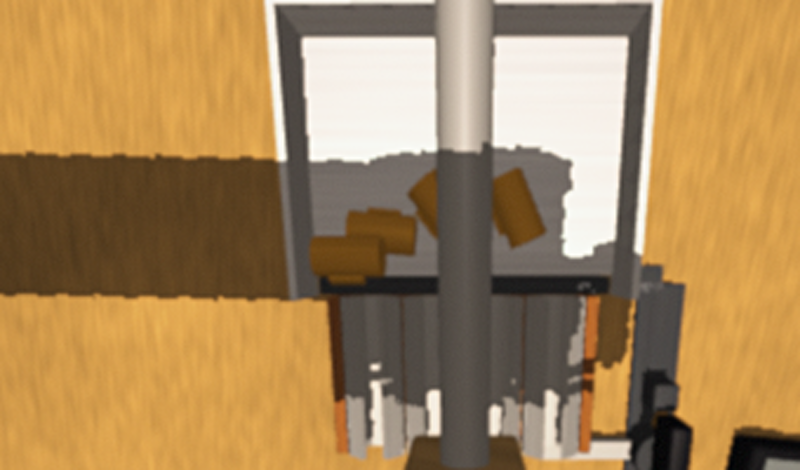

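View pics/sc7.png

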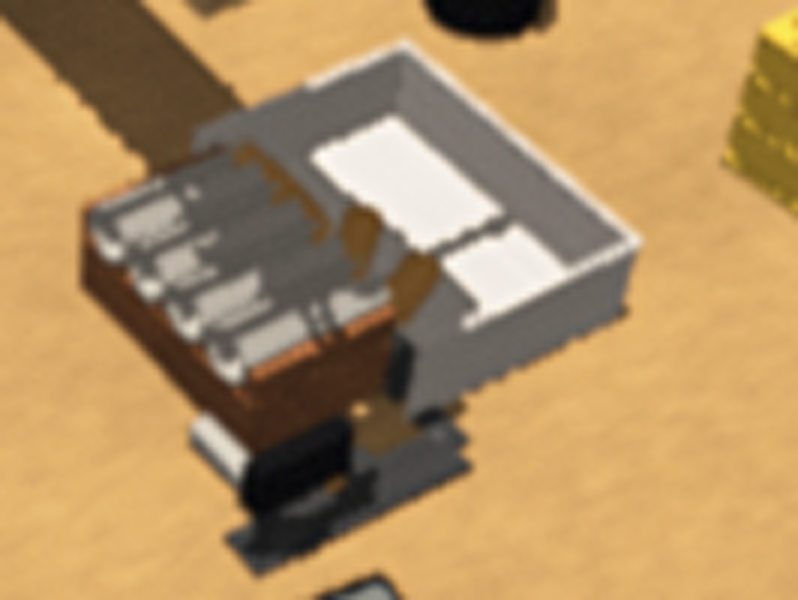

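```bash
python3 - <<'E'
from h import *
y=.052
move_pose((*tw(-.28,y),.25),down(TY)); movel((*tw(-.28,y),.0385),vel=.15)
f0=read_state()["wrist_force"]
movel((*tw(-.16,y),.0375),vel=.1)
for z in(.0365,.0355,.035):
    movel((*tw(-.16,y),z),vel=.03);f=read_state()["wrist_force"]-f0;print(z,f.round(1))
    if f[2]>3: break
for k in range(1,10):
    x=-.16+.0033*k; movel((*tw(x,y),z),vel=.03); f=read_state()["wrist_force"]-f0
    print(round(x+.16,3),round(f[:2]@TX,1),round(f[2],1))
movel((*tw(-.16,y),.0375),vel=.06);movel((*tw(-.28,y),.0385),vel=.12);movel((*tw(-.28,y),.25),vel=.2)
E
cat > chk.py <<'E'
from w import *
n=__import__("sys").argv[1]
s,T=look((*tw(-.06,0.0),.25),TY,n,[])
for i in range(1,5):
    for d in pinpoint("wrist",f"slug{i}_c"): print(i,round(d["p"],2),np.round(d["pixel"]),tt(atz(s,d["pixel"],.0115,T)).round(3),tt(atz(s,d["pixel"],.04,T)).round(3))
cv2.imwrite(f"pics/{n}z.png",cv2.resize(s["frame"][40:170,160:360],(800,520),interpolation=cv2.INTER_CUBIC))
E
python3 chk.py w8
```

```text
0.0365 [-0.6  0.3 -0. ]
0.0355 [-0.7 -0.1 -0.7]
0.035 [-0.4 -0.7  0.1]
0.003 -0.1 0.7
0.007 0.1 -0.5
0.01 -0.6 -1.4
0.013 -1.4 0.3
0.016 -0.5 0.2
0.02 -1.0 2.5
0.023 -2.2 2.7
0.026 -1.0 3.4
0.03 -0.6 3.4
w8 t 98.6083 cam [0.523 0.131 0.412] dir [ 0.03 -0.3  -0.95]
1 0.82 [277.  88.] [ 0.05  -0.028] [ 0.048 -0.026]
2 0.55 [247.  91.] [0.046 0.015] [0.044 0.014]
3 0.84 [221. 102.] [0.031 0.052] [0.031 0.049]
4 0.89 [208. 110.] [0.02  0.071] [0.02  0.066]
```

View pics/w8z.png

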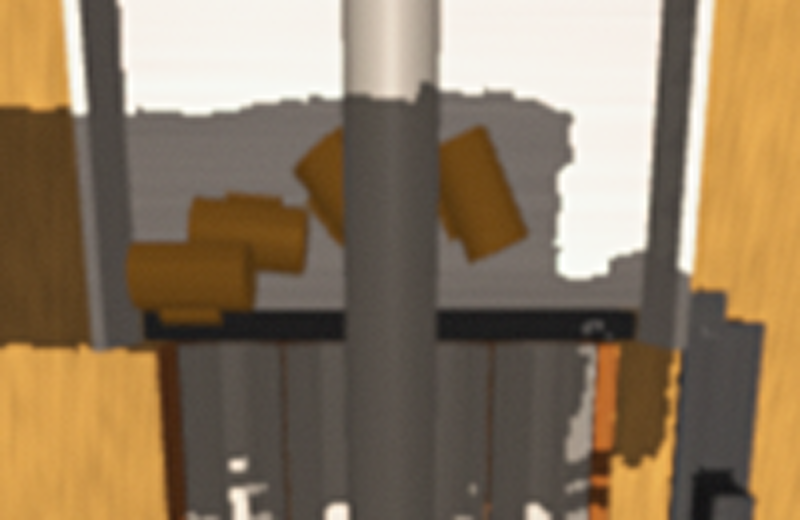

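```bash
python3 - <<'E'
from h import *
c=np.array([.490,-.3635]);y=np.radians(32.1)
movel((*tw(-.275,0),.25),vel=.25)
move_pose((*c,.12),down(y)); movel((*c,.02),vel=.1);f0=read_state()["wrist_force"][2]
for z in np.arange(.014,.006,-.001):
    movel((*c,z),vel=.02); f=read_state()["wrist_force"][2]-f0
    print(round(z,3),round(f,1))
    if f>3: break
set_gripper(.06); movel((*c,.15),vel=.15)
set_gripper(0,10)
p=tw(.0225,.067)
move_pose((*p,.16),down(TY)); movel((*p,.056),vel=.08); sleep(.2);f0=read_state()["wrist_force"][2]
for z in np.arange(.055,.034,-.001):
    movel((*p,z),vel=.02); f=read_state()["wrist_force"]; print(round(z,3),f.round(1),end="|")
    if f[2]-f0>8: break
st=read_state();print(st["tcp_pos"],st["t"])
E
```

```text
0.014 0.5
0.013 0.7
0.012 -0.0
0.011 0.2
0.01 -0.1
0.009 4.8
0.055 [ 0.1  0.6 -0.9]|0.054 [0.4 0.7 0.1]|0.053 [0.6 0.5 0. ]|0.052 [-0.1  0.2 -0.3]|0.051 [ 0.5 -0.  -0.6]|0.05 [-0.   0.2 -0.3]|0.049 [ 1.1 -0.4  0.4]|0.048 [-0.1  0.6 -0.5]|0.047 [-0.3  1.4 -0. ]|0.046 [ 0.3 -0.4 -0.1]|0.045 [ 0.3 -0.7  0.8]|0.044 [-1.1 -0.7  5.3]|0.043 [-4.3 -1.5 12.8]|[0.45657029 0.12586979 0.04417457] 113.4667
```

```bash
python3 - <<'E'
from w import *
L=np.array([.6575,.0205])
movel((*tw(.0225,.067),.18),vel=.2); set_gripper(.048)
move_pose((*L,.18),down(TY)); movel((*L,.042),vel=.12); set_gripper(0,30)
for k in range(1,12):
    a=min(.12*k,1.3)
    move_pose((*L,.042),down(TY+a)); st=read_state(); print(round(a,2),st["wrist_force"].round(1),st["wrist_torque"][2].round(2))
    if np.hypot(*st["wrist_force"][:2])>25: break
sleep(.3);set_gripper(.048); movel((*L,.25),vel=.2)
s,T=look((*tw(-.12,-.02),.30),TY,"w9",[])
cv2.imwrite("pics/w9z.png",cv2.resize(s["frame"][0:230,:],(800,360)))
for n in ("cradle","tray","slug1_c","slug2_c","slug3_c","slug4_c"):
    for d in pinpoint("wrist",n)[:2]: print(n,round(d["p"],2),tt(atz(s,d["pixel"],0 if n in("cradle","tray") else .012,T)).round(3))
s=snapshot("top");cv2.imwrite("pics/top9.png",cv2.resize(s["frame"],(800,600),interpolation=cv2.INTER_CUBIC))
for n,z in(("drift_c",.02),("drift_tip",.026),("mat",0)): print(n,[(round(d["p"],2),atz(s,d["pixel"],z)[:2].round(3)) for d in pinpoint("top",n)[:2]])
print(read_state()["t"])
E
```

```text
0.12 [ 6.   0.5 -3.1] 0.02
0.24 [ 5.4  0.  -2.4] 0.03
0.36 [ 5.7 -0.8 -2.4] 0.01
0.48 [ 5.9 -1.2 -4. ] -0.02
0.6 [ 5.6 -0.  -3.2] -0.08
0.72 [ 5.8  0.2 -4. ] 0.1
0.84 [ 4.3 -0.2 -3.6] -0.07
0.96 [ 6.9 -0.6 -4.3] 0.09
1.08 [ 5.9 -0.7 -4.4] 0.17
1.2 [ 5.4  0.7 -3.8] 0.05
1.3 [ 4.7  0.4 -3.3] 0.01
w9 t 124.85 cam [0.548 0.075 0.462] dir [ 0.03 -0.3  -0.95]
cradle 0.73 [-0.04   0.001]
cradle 0.52 [0.053 0.014]
tray 0.96 [ 0.003 -0.007]
slug1_c 0.64 [ 0.05  -0.026]
slug2_c 0.8 [0.048 0.018]
slug3_c 0.57 [0.035 0.052]
slug4_c 0.9 [0.024 0.072]
drift_c [(0.71, array([ 0.436, -0.364])), (0.65, array([ 0.309, -0.384]))]
drift_tip [(0.88, array([ 0.573, -0.251])), (0.75, array([ 0.216, -0.333]))]
mat [(0.74, array([ 0.494, -0.366]))]
125.4
```

View pics/top9.png

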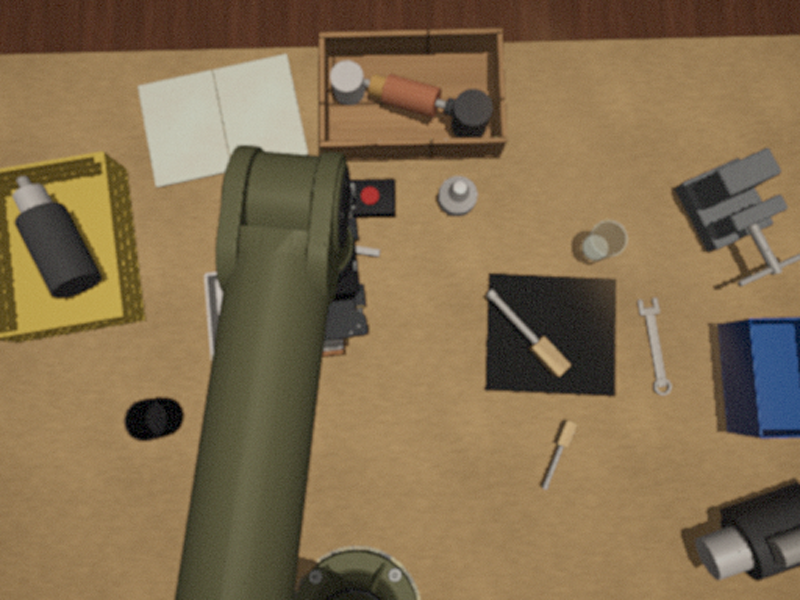

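View pics/w9z.png

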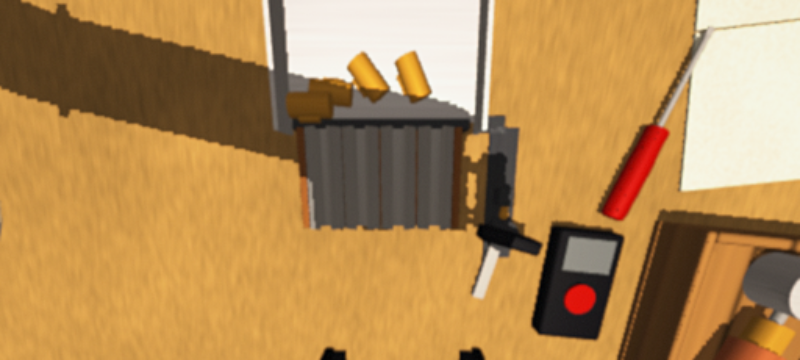

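```bash
python3 -c "
from bench import *
print(job_done())"
```

```text
the job is handed in; nothing more can be done
None
```

The job is handed in at about 125 s of the 208 s allowed. The cradle is home and square, and the latch was locked and then unlocked. All four slugs lie in the tray, although slug 4 rests partly on slug 3, with its centre about 33 mm high against the 42 mm limit. The drift appears to have been knocked about 5 cm after I set it down, but the last picture shows it standing on the mat, so I left it. The judge returned no verdict.

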